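Sweep the organiser's lids shut

TASK

The five lids of the small-parts organiser have been left ajar: shut them one after another in a single sweep, running a fingertip lightly along the row from the end towards which all the lids are hinged, so that each lid is met at its hinge edge and laid flat towards its free edge. Keep the fingertip down close to the lids until the last one is shut, then take the hand away. Press gently, do not lift any lid, and leave the loose things around the organiser where they are.

Things in the scene. Friction and masses are not known exactly. Their poses are not given: they have to be found in the camera images.
- organiser: Grey plastic small-parts organiser screwed to the bench: five open cells side by side in a gentle arc that bows towards its -x side, about 265 mm end to end (along its y), 60 mm deep, 50 mm high. Origin: on the bench under the middle (third) cell; x, y as the robot's at yaw 0, z up. Turned by up to 0.65 rad. It cannot move.
- mid1 (a point): Fixed point on the organiser, 55 mm above the bench: the middle of the top face of lid 1 (first, at the organiser's +y end) once shut. mid1 to mid5 lie on an arc of radius 200 mm, 52 mm apart. A fingertip sliding from lid 1 to lid 5 at or up to 3 mm above this height rides up on each ajar lid and lays it flat; the lids stop rigidly there.
- lid1 (a joint): Opening angle (rad) of lid 1, 0 = shut flat. White plastic plate 56 mm across the row, 45 mm along it, 4 mm thick, small thumb tab on its outer side. Hinged along its edge towards the lid 1 (+y) end, 22 mm from mid1; free edge towards the lid 5 end. Starts ajar 0.35 to 0.55 (free edge 15 to 24 mm up). Hinge friction 0.02 N m keeps it where left; no spring.
- mid2 (a point): Fixed point on the organiser, 55 mm above the bench: the middle of the top face of lid 2 (second) once shut. mid1 to mid5 lie on an arc of radius 200 mm, 52 mm apart. A fingertip sliding from lid 1 to lid 5 at or up to 3 mm above this height rides up on each ajar lid and lays it flat; the lids stop rigidly there.
- lid2 (a joint): Opening angle (rad) of lid 2, 0 = shut flat. White plastic plate 56 mm across the row, 45 mm along it, 4 mm thick, small thumb tab on its outer side. Hinged along its edge towards the lid 1 (+y) end, 22 mm from mid2; free edge towards the lid 5 end. Starts ajar 0.35 to 0.55 (free edge 15 to 24 mm up). Hinge friction 0.02 N m keeps it where left; no spring.
- mid3 (a point): Fixed point on the organiser, 55 mm above the bench: the middle of the top face of lid 3 (third, middle) once shut. mid1 to mid5 lie on an arc of radius 200 mm, 52 mm apart. A fingertip sliding from lid 1 to lid 5 at or up to 3 mm above this height rides up on each ajar lid and lays it flat; the lids stop rigidly there.
- lid3 (a joint): Opening angle (rad) of lid 3, 0 = shut flat. White plastic plate 56 mm across the row, 45 mm along it, 4 mm thick, small thumb tab on its outer side. Hinged along its edge towards the lid 1 (+y) end, 22 mm from mid3; free edge towards the lid 5 end. Starts ajar 0.35 to 0.55 (free edge 15 to 24 mm up). Hinge friction 0.02 N m keeps it where left; no spring.
- mid4 (a point): Fixed point on the organiser, 55 mm above the bench: the middle of the top face of lid 4 (fourth) once shut. mid1 to mid5 lie on an arc of radius 200 mm, 52 mm apart. A fingertip sliding from lid 1 to lid 5 at or up to 3 mm above this height rides up on each ajar lid and lays it flat; the lids stop rigidly there.
- lid4 (a joint): Opening angle (rad) of lid 4, 0 = shut flat. White plastic plate 56 mm across the row, 45 mm along it, 4 mm thick, small thumb tab on its outer side. Hinged along its edge towards the lid 1 (+y) end, 22 mm from mid4; free edge towards the lid 5 end. Starts ajar 0.35 to 0.55 (free edge 15 to 24 mm up). Hinge friction 0.02 N m keeps it where left; no spring.
- mid5 (a point): Fixed point on the organiser, 55 mm above the bench: the middle of the top face of lid 5 (fifth, at the organiser's -y end) once shut. mid1 to mid5 lie on an arc of radius 200 mm, 52 mm apart. A fingertip sliding from lid 1 to lid 5 at or up to 3 mm above this height rides up on each ajar lid and lays it flat; the lids stop rigidly there.
- lid5 (a joint): Opening angle (rad) of lid 5, 0 = shut flat. White plastic plate 56 mm across the row, 45 mm along it, 4 mm thick, small thumb tab on its outer side. Hinged along its edge towards the lid 1 (+y) end, 22 mm from mid5; free edge towards the lid 5 end. Starts ajar 0.35 to 0.55 (free edge 15 to 24 mm up). Hinge friction 0.02 N m keeps it where left; no spring.
- jar: Closed glass jar with a steel cap, 52 mm diameter, 75 mm high, standing just past the lid 5 end of the row. Loose, origin at its underside centre. Bystander.
- tape: Cardboard tape core, ring 90 mm outside, 48 mm high, lying flat behind the row (+x side of the organiser). Loose, origin at underside centre. Bystander.
- carton: Small closed cardboard carton 70 x 45 x 40 mm, behind the lid 1 end of the row. Loose, origin at underside centre. Bystander.
- driver: Screwdriver lying on the bench on the robot's side of the row. Loose. Bystander.

How it is judged:
By the outcome, as a careful person would: the job done as asked, in the order asked, and still so for the second after the job is handed in, with the robot touching nothing.
It also fails if it takes over 46 s, if anything falls off the work surface, if the arm or the gripper's body presses on something with over 40 N, if the wrist force passes 120 N, or if a joint passes its speed limit or range.

ROBOT

A 6-joint arm with a two-finger parallel gripper is mounted at the origin on the work surface. World frame = base frame: x ahead of the robot, y to its left, z up, the work surface at z = 0. Lengths are in m, angles in degrees, forces in N, time in s.
With the tool pointing down it reaches from about 0.25 to 0.725 m from the base axis. Payload 9.7 kg.
Tool frame: the origin (TCP) lies between the finger pads, 19 mm behind the fingertips; this is the grasp point; z points along the fingers, y is the line along which they close (so a half turn about z gives the same grasp; the last joint's range is limited). The gripper opens to 85 mm and grips with 20 to 120 N. Pads are 22 mm wide; open, the fingers measure 114 mm over their backs; the gripper's body (76 mm by 85 mm) begins 54 mm behind the grasp point. The pads swing forward as they close: fully open they stand 13 mm farther back than shut.
Start: joints at [63.942, 4.979, 10.078, 95.1, 0, 90], TCP at [0.242, 0.494, 0.25] pointing down, gripper open.
Joint ranges: [-179.16, 179.16], [-48.56, 103.87], [-65.8, 70.77], [-126.05, 130.52], [-82.76, 87.17], [-180, 180]. Speed limits (degrees/s): [127.2, 127.2, 147.25, 180, 180, 180].

INTERFACE

Orientations are given as [roll, pitch, yaw] about the fixed x, y, z axes, in that order (R = Rz(yaw) Ry(pitch) Rx(roll)).
In Python, from workcell import bot gives the robot as it stands.
- The arm moves only by the tool play_rows, never from a script. Its argument "targets" is a list of rows, each an object with "grip": the closure in counts, from 0 (fully open) to 255 (shut); "linear": the shift along the world's x, y, z in cm, a list of three; "delta_rot": the turn, a rotation vector about the world's x, y, z in rad, a list of three. A call has 1 to 10 rows; each row is the pose to reach, as a shift and turn from the pose commanded when the call began; what a row does not reach only later rows make up. A row lasts 1/10 s, in which the tool goes at most 50 mm and 8.59 degrees, less where a joint would pass 70% of its speed; a pose out of reach is approached as far as the arm can. A call with a gripper value outside its range is refused whole. The fingers move at their own pace and stop on an object; "force" is the grip in N (left out, the last holds). Time passes only in rows, so rows that repeat a pose let the fingers close. It gives the time, the measured TCP pose, the force, the opening and the grip force at its end, in the units of the state.
- bot.get_obs(): the state, without advancing time (a new reading comes with each control period).
- bot.camera(name): name is "scene" or "side" or "wrist"; returns a dict with "color" (400x640x3 uint8, red, green, blue), "range_z" (400x640 float32, m along the optical axis (not along the pixel's ray), 0 where there is no reading), "fov_y" (degrees; the focal length in pixels is half the picture's height over the tangent of half this angle, whatever the lens; pixels are square), "cx", "cy" (the principal point, pixels), "world_to_cam" (4x4, takes a point from world to camera coordinates). Camera axes: x right, y up, looking along -z (the intrinsics and any distortion apply to the point x, -y, -z); pixel columns grow to the right and rows downward; lengths in m; the calibration is good to about 2 mm. A picture is of the moment at which its call begins.
- bot.job_done(): hands the job in; it is judged then, once.
Trained networks look in a picture, given as the dict that the camera call returned (one of the last four; its "shot" number tells which), for a name from the list of things; names that differ only in an ending like _2 or _b are one class to them, and where a whole thing is asked for, a point or a joint stands for the part that bears it (a point fixed in the world has none). Each returns a list of dicts, best first, with "conf" (0 to 1); they miss things now and then, are a little off and sometimes report something else, mostly with a low value. They report only what shows in the picture. A call takes as long as a camera call.
- bot.search_frame(picture, target): "box" ([left, top, right, bottom] in pixels, round what is visible of it).
- bot.trace(picture, target): "pixels" (400x640 bool, what is visible of it) and "box" ([left, top, right, bottom] in pixels, round what is visible of it).
- bot.pinpoint(picture, target): "pixel" ([column, row] in pixels: a listed point, or the origin of a listed thing).
The state is a dict: "time": time; "q": joint angles; "qd": joint speeds; "joint_efforts": joint torques, N m; "ee_pos": TCP position; "tcp_rot": TCP orientation; "wrist_force": force on the tool from outside, world axes, zero at the start; "torque": the same for the moment, N m; "opening": finger opening in m; "grasp_force": force on a finger pad.
Only numpy, scipy, OpenCV 4.12 (cv2) and the standard library are available. Lean on these libraries where they do the work, as an engineer would, in place of code of your own. Each camera call takes 0.05 s, during which the arm holds its last target. There are 200 camera calls.

## Working session

There is one attempt and no reset: what is moved stays moved. The work goes in short steps, Python scripts to look and compute and a tool call to move; the robot and the scene stay as the last step left them, time stands still between calls to the robot, and variables do not carry over. Pictures are saved under pics/ and viewed, at most 10 in all, crops included, and the job is handed in when it is done.

Besides the shell and the picture viewer there is one more tool, called after "Call:" by a JSON object that holds its "name" and its "arguments". play_rows: Moves the arm, as the interface text tells. Its arguments: {"type":"object","properties":{"targets":{"type":"array","items":{"type":"object","properties":{"grip":{"type":"number"},"linear":{"type":"array","items":{"type":"number"}},"delta_rot":{"type":"array","items":{"type":"number"}}}}},"force":{"type":"number"}},"required":["targets"]}

```bash
mkdir -p pics; cat > h.py <<'E'
import numpy as np, cv2
from workcell import bot
def unproj(p,u,v,z):
    f=200/np.tan(np.radians(p["fov_y"])/2)
    pc=np.array([(u-p["cx"])/f*z,-(v-p["cy"])/f*z,-z,1])
    return (np.linalg.inv(p["world_to_cam"])@pc)[:3]
def ray_h(p,u,v,h):
    a=unproj(p,u,v,.1);b=unproj(p,u,v,1.)
    return a+(b-a)*(h-a[2])/(b[2]-a[2])
E
python3 - <<'E'
from h import *
np.set_printoptions(precision=4,suppress=True)
for c in["scene","side"]:
    p=bot.camera(c); cv2.imwrite(f"pics/{c}.png",p["color"][:,:,::-1]); print(c,[k for k in p],np.linalg.inv(p["world_to_cam"])[:3,3])
    for i in range(1,6):
        for r in bot.pinpoint(p,f"mid{i}")[:2]:
            print(i,r["conf"],r["pixel"],ray_h(p,*r["pixel"],.055))
    for n in["organiser","jar","tape","carton","driver"]:
        for r in bot.pinpoint(p,n)[:1]: print(n,r["conf"],r["pixel"],ray_h(p,*r["pixel"],0))
o=bot.get_obs();print(o["time"],o["ee_pos"],o["tcp_rot"],o["wrist_force"],o["opening"])
E
```

```text
scene ['color', 'range_z', 'fov_y', 'cx', 'cy', 'world_to_cam', 'shot'] [1.0275 0.3192 0.6243]
1 0.97 [358.9, 204.3] [0.5466 0.0951 0.055 ]
1 0.88 [334.9, 202.9] [0.5725 0.0509 0.055 ]
2 0.97 [358.9, 204.3] [0.5466 0.0951 0.055 ]
2 0.88 [334.9, 202.9] [0.5725 0.0509 0.055 ]
3 0.97 [358.9, 204.3] [0.5466 0.0951 0.055 ]
3 0.88 [334.9, 202.9] [0.5725 0.0509 0.055 ]
4 0.97 [358.9, 204.3] [0.5466 0.0951 0.055 ]
4 0.88 [334.9, 202.9] [0.5725 0.0509 0.055 ]
5 0.97 [358.9, 204.3] [0.5466 0.0951 0.055 ]
5 0.88 [334.9, 202.9] [0.5725 0.0509 0.055 ]
organiser 0.66 [354.7, 220.1] [0.5473 0.0899 0.    ]
jar 0.76 [263.2, 225.6] [ 0.6761 -0.0678  0.    ]
tape 0.75 [333.4, 260.1] [0.6637 0.1085 0.    ]
carton 0.98 [412.3, 275.9] [0.6061 0.2569 0.    ]
driver 0.78 [373.3, 193.2] [0.4489 0.0836 0.    ]
side ['color', 'range_z', 'fov_y', 'cx', 'cy', 'world_to_cam', 'shot'] [0.4203 0.5935 0.5914]
1 0.8 [325.6, 272.8] [0.5351 0.2013 0.055 ]
1 0.7 [333.3, 230.6] [0.5489 0.0977 0.055 ]
2 0.8 [325.6, 272.8] [0.5351 0.2013 0.055 ]
2 0.7 [333.3, 230.6] [0.5489 0.0977 0.055 ]
3 0.8 [325.6, 272.8] [0.5351 0.2013 0.055 ]
3 0.7 [333.3, 230.6] [0.5489 0.0977 0.055 ]
4 0.8 [325.6, 272.8] [0.5351 0.2013 0.055 ]
4 0.7 [333.3, 230.6] [0.5489 0.0977 0.055 ]
5 0.8 [325.6, 272.8] [0.5351 0.2013 0.055 ]
5 0.7 [333.3, 230.6] [0.5489 0.0977 0.055 ]
organiser 0.58 [333.9, 249.2] [0.5469 0.0981 0.    ]
jar 0.67 [301.4, 189.5] [ 0.6752 -0.0675  0.    ]
tape 0.74 [276.7, 240.6] [0.6711 0.1086 0.    ]
carton 0.73 [281.7, 307.1] [0.6023 0.2565 0.    ]
driver 0.81 [385.9, 252.4] [0.4415 0.0769 0.    ]
1.1 [0.2416 0.4941 0.25  ] [-179.9995   -0.0006  153.9436] [0.4688 0.1509 1.2329] 0.08527076895451494
```

View pics/scene.png

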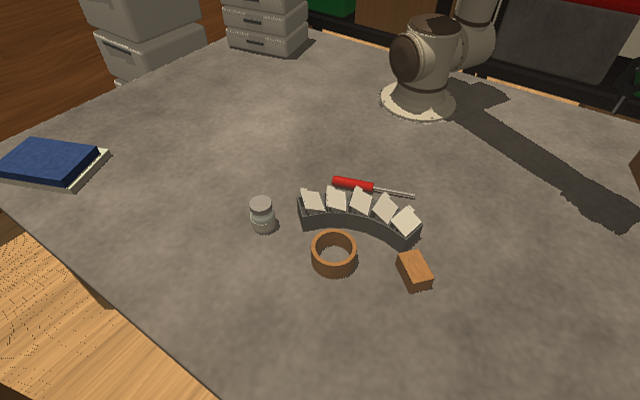

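View pics/side.png

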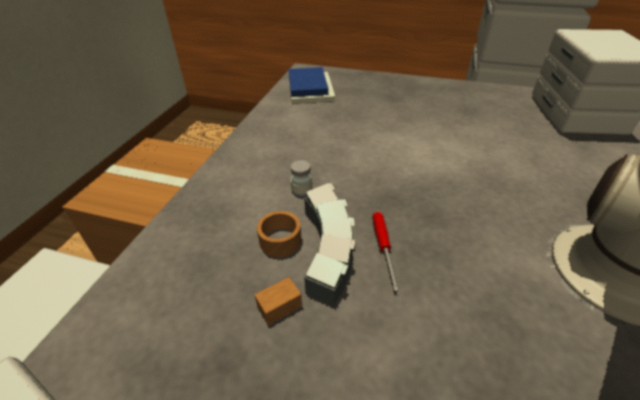

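```bash
python3 - <<'E'
from h import *
np.set_printoptions(precision=4,suppress=True)
for c in["scene","side"]:
    p=bot.camera(c); np.savez(c+".npz",**p)
    for r in bot.pinpoint(p,"mid1"): print(r["conf"],r["pixel"],ray_h(p,*r["pixel"],.055))
    # rim of the organiser from depth: all points in the area, height map
    v,u=np.mgrid[0:400,0:640]; z=p["range_z"]
    f=200/np.tan(np.radians(p["fov_y"])/2)
    pc=np.stack([(u-p["cx"])/f*z,-(v-p["cy"])/f*z,-z,np.ones_like(z)],-1)
    w=(pc@np.linalg.inv(p["world_to_cam"]).T)[...,:3]; np.save(c+"_w.npy",w)
    m=(z>0)&(w[...,2]>.045)&(w[...,2]<.09)
    im=np.zeros((500,800,3),np.uint8)   # top-down: col=y, row=x 2px... 
    q=w[m]; col=((.30-q[:,1])*1600).astype(int); row=((.75-q[:,0])*1600).astype(int)
    ok=(col>=0)&(col<800)&(row>=0)&(row<500)
    im[row[ok],col[ok]]=cv2.applyColorMap(np.clip((q[ok,2]-.045)/.04*255,0,255).astype(np.uint8)[:,None],cv2.COLORMAP_JET)[:,0]
    cv2.imwrite(f"pics/top_{c}.png",im)
E
```

```text
0.93 [333.2, 202.7] [0.5741 0.0476 0.055 ]
0.88 [385.8, 210.3] [0.5291 0.1502 0.055 ]
0.84 [360.6, 203.7] [0.5431 0.0972 0.055 ]
0.63 [405.2, 220.6] [0.5316 0.1959 0.055 ]
0.63 [311.0, 201.2] [0.5976 0.0061 0.055 ]
0.91 [332.8, 230.1] [0.5502 0.0966 0.055 ]
0.87 [336.0, 248.9] [0.5315 0.1423 0.055 ]
0.81 [325.9, 268.3] [0.5374 0.1916 0.055 ]
0.81 [329.7, 213.0] [0.5693 0.0507 0.055 ]
0.62 [319.7, 194.7] [0.6065 0.     0.055 ]
```

Scene view: the organiser's five white lids run from (405,220) (lid 1, near the carton) to (311,200) (lid 5, near the jar at 262,215). The tape is behind at (333,253) and the driver is on the robot's side at (373,187). The side view agrees.

```bash
cat >> h.py <<'E'
from scipy.optimize import least_squares
def mids(p,a=None):
    a=.26*np.array([2,1,0,-1,-2]) if a is None else np.asarray(a)
    l=np.stack([.2-.2*np.cos(a),.2*np.sin(a)],-1)
    c,s=np.cos(p[2]),np.sin(p[2])
    return l@np.array([[c,s],[-s,c]])+p[:2]
E
python3 - <<'E'
from h import *
np.set_printoptions(precision=4,suppress=True)
A=np.array([[.5316,.1959],[.5291,.1502],[.5431,.0972],[.5741,.0476],[.5976,.0061]])
B=np.array([[.5374,.1916],[.5315,.1423],[.5502,.0966],[.5693,.0507],[.6065,0]])
for M in (A,B,(A+B)/2):
    r=least_squares(lambda p:(mids(p)-M).ravel(),[.547,.097,.3],loss="soft_l1",f_scale=.004)
    print(r.x); print((mids(r.x)-M)*1000)
# depth check: dark body vs. white; points of height .04-.052 (rim) and lids
for c in["scene","side"]:
    w=np.load(c+"_w.npy"); q=w[(w[...,2]>.04)&(w[...,2]<.09)&(np.hypot(w[...,0]-.55,w[...,1]-.1)<.16)]
    d=q[:,:2]-r.x[:2];cs,s=np.cos(r.x[2]),np.sin(r.x[2]); l=d@np.array([[cs,-s],[s,cs]])
    R=np.hypot(l[:,0]-.2,l[:,1]); a=np.arctan2(l[:,1],.2-l[:,0])
    k=(R<.26)&(R>.14)&(abs(a)<.7); print(c,k.sum(),"R pct",np.percentile(R[k],[2,10,50,90,98]),"a pct",np.percentile(a[k],[1,5,50,95,99]))
    for lo in np.arange(-.7,.7,.065):
        kk=k&(abs(R-.2)<.02)&(a>=lo)&(a<lo+.065)
        if kk.sum()>3: print("%.3f %d z %.4f max %.4f"%(lo+.032,kk.sum(),np.median(q[kk,2]),q[kk,2].max()))
print(bot.get_obs()["time"])
E
```

```text
[0.5417 0.0948 0.3435]
[[ 1.5095  1.3596]
 [ 1.5968 -4.7379]
 [-1.4187 -2.4147]
 [-8.7754  1.0356]
 [ 2.4375  4.0152]]
[0.5465 0.092  0.3524]
[[-0.3568  2.7555]
 [ 3.5938  0.2385]
 [-3.6689 -4.638 ]
 [ 1.2863 -4.6744]
 [-0.8577  7.8173]]
[0.5445 0.0938 0.3518]
[[ 0.6078  2.4054]
 [ 2.8255 -1.9104]
 [-2.1194 -3.1442]
 [-3.1435 -1.3459]
 [ 1.5382  6.5235]]
scene 3020 R pct [0.1685 0.1713 0.1948 0.2232 0.2309] a pct [-0.6384 -0.5764  0.0503  0.6151  0.6588]
-0.668 22 z 0.0490 max 0.0508
-0.603 62 z 0.0710 max 0.0740
-0.538 78 z 0.0668 max 0.0706
-0.473 75 z 0.0614 max 0.0651
-0.408 69 z 0.0550 max 0.0587
-0.343 75 z 0.0683 max 0.0711
-0.278 87 z 0.0647 max 0.0677
-0.213 81 z 0.0595 max 0.0633
-0.148 74 z 0.0547 max 0.0587
-0.083 63 z 0.0723 max 0.0749
-0.018 92 z 0.0680 max 0.0733
0.047 87 z 0.0616 max 0.0657
0.112 89 z 0.0549 max 0.0600
0.177 45 z 0.0761 max 0.0791
0.242 105 z 0.0715 max 0.0769
0.307 100 z 0.0636 max 0.0678
0.372 84 z 0.0562 max 0.0623
0.437 70 z 0.0693 max 0.0724
0.502 113 z 0.0653 max 0.0703
0.567 107 z 0.0605 max 0.0643
0.632 110 z 0.0556 max 0.0608
0.697 7 z 0.0449 max 0.0503
side 3369 R pct [0.1732 0.1776 0.2038 0.2279 0.2329] a pct [-0.5857 -0.5327  0.2216  0.6423  0.6696]
-0.668 4 z 0.0481 max 0.0512
-0.603 34 z 0.0713 max 0.0745
-0.538 104 z 0.0682 max 0.0731
-0.473 104 z 0.0626 max 0.0676
-0.408 49 z 0.0584 max 0.0622
-0.343 47 z 0.0694 max 0.0723
-0.278 110 z 0.0658 max 0.0711
-0.213 118 z 0.0612 max 0.0651
-0.148 29 z 0.0577 max 0.0599
-0.083 51 z 0.0732 max 0.0752
-0.018 139 z 0.0688 max 0.0742
0.047 139 z 0.0630 max 0.0676
0.112 49 z 0.0586 max 0.0615
0.177 37 z 0.0768 max 0.0790
0.242 167 z 0.0730 max 0.0788
0.307 176 z 0.0648 max 0.0710
0.372 104 z 0.0585 max 0.0634
0.437 87 z 0.0702 max 0.0730
0.502 162 z 0.0665 max 0.0713
0.567 173 z 0.0613 max 0.0663
0.632 193 z 0.0555 max 0.0608
0.697 34 z 0.0452 max 0.0521
1.3
```

View pics/top_side.png

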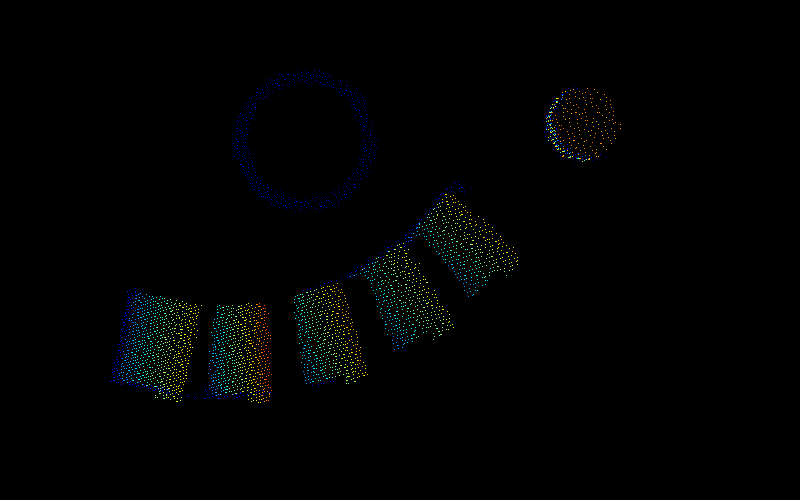

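Depth gives a consistent pose (origin ≈ (0.5445, 0.094), yaw ≈ 0.352, lid hinges at 55 mm, free edges 70–79 mm). Next I close the fingers, turn, and go above the start of the row.

```bash
python3 - <<'E'
from h import *
np.set_printoptions(precision=4,suppress=True)
# refine pose on the lid surfaces: per-lid centroid of plan outline from the union of both clouds
q=np.concatenate([(lambda w:w[(w[...,2]>.05)&(w[...,2]<.09)&(np.hypot(w[...,0]-.55,w[...,1]-.1)<.16)])(np.load(c+"_w.npy")) for c in["scene","side"]])
p=np.array([.5445,.0938,.3518])
C=p[:2]+.2*np.array([np.cos(p[2]),np.sin(p[2])])
r=np.hypot(*(q[:,:2]-C).T); q=q[abs(r-.2)<.033]
s=least_squares(lambda c:np.hypot(q[:,0]-c[0],q[:,1]-c[1])-.2,C,loss="soft_l1",f_scale=.01).x
print("C",C,"fit",s)
a=np.array([.74,.63,.52,.39,.26,.13,0,-.13,-.26,-.39,-.52,-.58,-.60,-.63])
m=mids(p,a)
for x,y in zip(a,m): print(x,y,"from TCP now (cm)",(y-[.2416,.4941])*100)
print("jar dist",np.hypot(*(m-[.6755,-.0677]).T)*1000)
E
```

```text
C [0.7323 0.1627] fit [0.7313 0.1619]
0.74 [0.5471 0.2384] from TCP now (cm) [ 30.5532 -25.5678]
0.63 [0.5399 0.2176] from TCP now (cm) [ 29.8341 -27.6457]
0.52 [0.5351 0.1962] from TCP now (cm) [ 29.3473 -29.7901]
0.39 [0.5324 0.1704] from TCP now (cm) [ 29.0797 -32.3744]
0.26 [0.5331 0.1444] from TCP now (cm) [ 29.1493 -34.9717]
0.13 [0.5372 0.1187] from TCP now (cm) [ 29.555 -37.538]
0.0 [0.5445 0.0938] from TCP now (cm) [ 30.29 -40.03]
-0.13 [0.555 0.07 ] from TCP now (cm) [ 31.3418 -42.4057]
-0.26 [0.5685 0.0478] from TCP now (cm) [ 32.6928 -44.6251]
-0.39 [0.5848 0.0276] from TCP now (cm) [ 34.32   -46.6506]
-0.52 [0.6036 0.0096] from TCP now (cm) [ 36.1961 -48.448 ]
-0.58 [0.613  0.0022] from TCP now (cm) [ 37.1373 -49.1921]
-0.6 [ 0.6162 -0.0002] from TCP now (cm) [ 37.4607 -49.4275]
-0.63 [ 0.6211 -0.0036] from TCP now (cm) [ 37.9545 -49.7682]
jar dist [331.9474 315.9063 298.9356 277.7573 255.4587 232.1492 207.9501 182.9996
 157.4633 131.558  105.6107  93.7693  89.8627  84.0567]
```

Call:
{"name": "play_rows", "arguments": {"targets": [{"grip": 255, "linear": [4, -4, -1], "delta_rot": [0, 0, -0.13]}, {"grip": 255, "linear": [8, -7, -2], "delta_rot": [0, 0, -0.26]}, {"grip": 255, "linear": [12, -10, -3], "delta_rot": [0, 0, -0.39]}, {"grip": 255, "linear": [16, -13, -4], "delta_rot": [0, 0, -0.52]}, {"grip": 255, "linear": [20, -16, -5], "delta_rot": [0, 0, -0.65]}, {"grip": 255, "linear": [24, -19, -6], "delta_rot": [0, 0, -0.763]}, {"grip": 255, "linear": [26, -21, -7], "delta_rot": [0, 0, -0.763]}, {"grip": 255, "linear": [28, -23, -8], "delta_rot": [0, 0, -0.763]}, {"grip": 255, "linear": [29, -24, -9], "delta_rot": [0, 0, -0.763]}, {"grip": 255, "linear": [29, -24, -9], "delta_rot": [0, 0, -0.763]}], "force": 30}}

```text
time: 2.3
ee_pos: [0.5319, 0.2527, 0.1581]
tcp_rot: [-179.9, 0.0, 110.1]
wrist_force: [-1.1, 0.3, 0.1]
opening: -0.0
grasp_force: 0.0
```

Call:
{"name": "play_rows", "arguments": {"targets": [{"grip": 255, "linear": [0.9, 0.6, -1.5]}, {"grip": 255, "linear": [1.7, 0.5, -3]}, {"grip": 255, "linear": [2.2, 0.2, -4.5]}, {"grip": 255, "linear": [2.2, -0.2, -6]}, {"grip": 255, "linear": [2.2, -0.2, -7]}, {"grip": 255, "linear": [2.2, -0.2, -7]}, {"grip": 255, "linear": [2.2, -0.2, -7]}]}}

```text
validation failed for argument at $.ta...
```

```bash
python3 - <<'E'
from h import *
np.set_printoptions(precision=4,suppress=True)
o=bot.get_obs();t=o["ee_pos"];print(t,o["wrist_force"])
v,u=np.mgrid[0:400,0:640]
for c in["scene","side"]:
    p=bot.camera(c); z=p["range_z"]; f=200/np.tan(np.radians(p["fov_y"])/2)
    pc=np.stack([(u-p["cx"])/f*z,-(v-p["cy"])/f*z,-z,np.ones_like(z)],-1)
    w=(pc@np.linalg.inv(p["world_to_cam"]).T)[...,:3]
    d=np.array(w[...,:2]-t[:2]); m=(z>0)&(np.hypot(d[...,0],d[...,1])<.03)&(w[...,2]>.052)&(w[...,2]<.12)
    print(c,m.sum(),"z low",np.sort(w[m][:,2])[:12], "extent at tip",np.ptp(d[m&(w[...,2]<.085)],axis=0) if m.any() else 0)
    U,V=int(u[m].mean()),int(v[m].mean()); im=p["color"][max(0,V-50):V+70,max(0,U-80):U+80,::-1]
    cv2.imwrite(f"pics/tip_{c}.png",cv2.resize(im,None,fx=4,fy=4,interpolation=cv2.INTER_CUBIC))
    for h in(.0,.013): 
        x=p["world_to_cam"]@np.array([*t[:2],t[2]-.019-h,1]); print("tip at",h,"->",p["cx"]-f*x[0]/x[2]-max(0,U-80),p["cy"]+f*x[1]/x[2]-max(0,V-50),"(crop px, x4)")
E
```

```text
[0.5319 0.2527 0.1581] [-1.0544  0.3372  0.0875]
scene 0 z low [] extent at tip 0<stdin>:11: RuntimeWarning: Mean of empty slice.
  ret = ret.dtype.type(ret / rcount)
Traceback (most recent call last):
ValueError: cannot convert float NaN to integer
```

Call:
{"name": "play_rows", "arguments": {"targets": [{"grip": 255, "linear": [0.9, 0.4, -1.5], "delta_rot": [0, 0, 0]}, {"grip": 255, "linear": [1.7, 0.2, -3], "delta_rot": [0, 0, 0]}, {"grip": 255, "linear": [1.7, 0, -4.5], "delta_rot": [0, 0, 0]}, {"grip": 255, "linear": [1.7, -0.5, -6], "delta_rot": [0, 0, 0]}, {"grip": 255, "linear": [1.7, -1.0, -7], "delta_rot": [0, 0, 0]}, {"grip": 255, "linear": [1.7, -1.0, -7], "delta_rot": [0, 0, 0]}, {"grip": 255, "linear": [1.7, -1.0, -7], "delta_rot": [0, 0, 0]}]}}

```text
time: 3.05
ee_pos: [0.5485, 0.2441, 0.09]
tcp_rot: [-180.0, -0.0, 110.2]
wrist_force: [0.2, 0.2, 0.6]
opening: -0.0003
grasp_force: 0.0
```

```bash
cat > tip.py <<'E'
from h import *
np.set_printoptions(precision=4,suppress=True)
o=bot.get_obs();t=o["ee_pos"];print(o["time"],t,o["wrist_force"])
v,u=np.mgrid[0:400,0:640]
for c in["scene","side"]:
    p=bot.camera(c); z=p["range_z"]; f=200/np.tan(np.radians(p["fov_y"])/2)
    pc=np.stack([(u-p["cx"])/f*z,-(v-p["cy"])/f*z,-z,np.ones_like(z)],-1)
    w=(pc@np.linalg.inv(p["world_to_cam"]).T)[...,:3]
    d=np.array(w[...,:2]-t[:2]); m=(z>0)&(np.hypot(d[...,0],d[...,1])<.03)&(w[...,2]>.052)&(w[...,2]<.12)
    print(c,m.sum(),"z low",np.sort(w[m][:,2])[:12])
    x=p["world_to_cam"]@np.array([*t[:2],t[2]-.019,1]); U,V=int(p["cx"]-f*x[0]/x[2]),int(p["cy"]+f*x[1]/x[2])
    im=p["color"][V-50:V+40,U-60:U+60,::-1]
    cv2.imwrite(f"pics/tip_{c}.png",cv2.resize(im,None,fx=6,fy=6,interpolation=cv2.INTER_CUBIC))
E
python3 tip.py
```

```text
3.05 [0.5485 0.2441 0.09  ] [0.2194 0.181  0.6471]
scene 123 z low [0.0531 0.054  0.0541 0.0544 0.0545 0.0546 0.0549 0.0552 0.0555 0.0558
 0.0558 0.0558]
side 327 z low [0.0529 0.0537 0.0539 0.054  0.0541 0.0552 0.0553 0.0554 0.0556 0.0556
 0.0558 0.0559]
```

View pics/tip_scene.png

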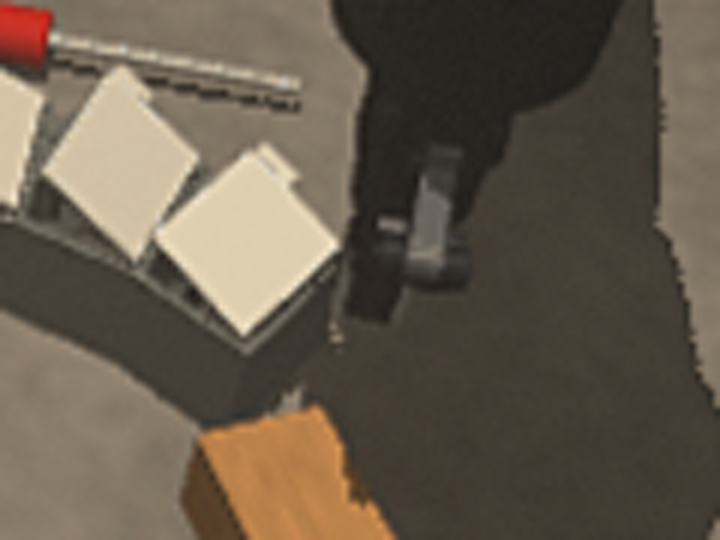

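The crop shows the closed fingers just off lid 1's hinge end: tip at about (375,320), lid 1 at (245,240), carton below. Next I measure tip height within the finger footprint only.

```bash
cat > tip.py <<'E'
from h import *
np.set_printoptions(precision=4,suppress=True)
o=bot.get_obs();t=o["ee_pos"];print(o["time"],t,o["wrist_force"])
v,u=np.mgrid[0:400,0:640]; e=np.radians(20.2)
for c in["scene","side"]:
    p=bot.camera(c); z=p["range_z"]; f=200/np.tan(np.radians(p["fov_y"])/2)
    pc=np.stack([(u-p["cx"])/f*z,-(v-p["cy"])/f*z,-z,np.ones_like(z)],-1)
    w=(pc@np.linalg.inv(p["world_to_cam"]).T)[...,:3]
    d=w-t; lx=d[...,0]*np.cos(e)+d[...,1]*np.sin(e); ly=-d[...,0]*np.sin(e)+d[...,1]*np.cos(e)
    m=(z>0)&(abs(lx)<.025)&(abs(ly)<.016)&(d[...,2]>-.06)&(d[...,2]<.03)
    s=np.argsort(d[m][:,2])[:200:8]
    print(c,m.sum()); print(np.c_[lx[m][s],ly[m][s],d[m][s,2]]*1000)
E
python3 tip.py
```

```text
3.15 [0.5489 0.2444 0.0908] [ 0.3807 -0.468   0.5873]
scene 130
[[-19.7456 -14.2425 -58.9645]
 [ 24.4178  -6.7063 -52.2014]
 [-16.3526 -15.9984 -48.6897]
 [-23.952  -12.0831 -40.4614]
 [  7.3934   9.232  -14.3095]
 [  2.9381 -12.4029 -11.2825]
 [  7.0498 -10.7703  -8.838 ]
 [ 12.516    2.2542  -7.134 ]
 [ 13.1389   5.5892  -5.2934]
 [  6.719  -11.8776  -3.5211]
 [ 14.0501  -4.4861  -1.3421]
 [  6.2017  -8.8513  -0.1927]
 [ 12.7343  -5.4209   2.7557]
 [ 14.2226  -3.9857   5.0061]
 [  4.9037 -12.1087   6.1864]
 [ 14.4489   0.5115   9.6449]
 [ 14.4306 -12.6265  28.6545]]
side 388
[[-21.3626 -12.2943 -59.5059]
 [ 19.5281  -3.1811 -56.9575]
 [ 17.6049  -5.3132 -54.2919]
 [ 19.1618 -10.3694 -52.5345]
 [ 24.443   -6.0888 -51.7219]
 [-23.077  -10.5068 -51.0988]
 [-14.5482 -14.8973 -50.5551]
 [-19.7886 -13.7653 -49.4772]
 [-14.6747 -15.758  -45.8697]
 [-24.8704 -10.2741 -42.0997]
 [-24.9176 -10.7577 -39.8693]
 [ -5.283   12.034  -14.1254]
 [-12.226    6.7868 -11.1753]
 [  9.2305   8.0124 -10.0641]
 [  5.8595   7.544   -8.3112]
 [-10.6137   7.3479  -7.488 ]
 [  1.0179  11.6566  -5.766 ]
 [-13.9322   7.6348  -4.6935]
 [-12.275    8.2333  -3.7017]
 [  4.0903  10.5599  -1.5607]
 [ -0.7706  11.773   -0.3572]
 [  7.168    8.2034   0.8766]
 [ -9.126    8.1056   1.8255]
 [ -0.9339  10.3676   3.0554]
 [-12.5296   6.3194   4.4077]]
```

```bash
python3 - <<'E'
from h import *
p=[.5441,.0934,.3518]
for i,a in enumerate(np.arange(.735,-.66,-.035)):
    if i>0 and i%9==0: print()
    x=(mids(p,[a])[0]-[.5486,.2441])*100; print("%.3f: %.2f,%.2f"%(a,*x),end=" | ")
E
```

```text
0.735: -0.22,-0.70 | 0.700: -0.47,-1.35 | 0.665: -0.70,-2.02 | 0.630: -0.91,-2.69 | 0.595: -1.09,-3.36 | 0.560: -1.24,-4.04 | 0.525: -1.38,-4.73 | 0.490: -1.48,-5.42 | 0.455: -1.57,-6.12 | 
0.420: -1.63,-6.82 | 0.385: -1.66,-7.51 | 0.350: -1.67,-8.21 | 0.315: -1.66,-8.91 | 0.280: -1.62,-9.61 | 0.245: -1.56,-10.31 | 0.210: -1.47,-11.00 | 0.175: -1.36,-11.70 | 0.140: -1.23,-12.38 | 
0.105: -1.07,-13.06 | 0.070: -0.89,-13.74 | 0.035: -0.68,-14.41 | -0.000: -0.45,-15.07 | -0.035: -0.20,-15.72 | -0.070: 0.08,-16.37 | -0.105: 0.38,-17.00 | -0.140: 0.70,-17.62 | -0.175: 1.04,-18.23 | 
-0.210: 1.40,-18.83 | -0.245: 1.78,-19.42 | -0.280: 2.19,-19.99 | -0.315: 2.61,-20.55 | -0.350: 3.05,-21.09 | -0.385: 3.51,-21.62 | -0.420: 3.99,-22.13 | -0.455: 4.49,-22.62 | -0.490: 5.00,-23.10 | 
-0.525: 5.53,-23.55 | -0.560: 6.08,-23.99 | -0.595: 6.64,-24.41 | -0.630: 7.21,-24.81 |
```

Call:
{"name": "play_rows", "arguments": {"targets": [{"grip": 255, "linear": [0, 0, -0.8], "delta_rot": [0, 0, 0]}, {"grip": 255, "linear": [0, 0, -1.45], "delta_rot": [0, 0, 0]}, {"grip": 255, "linear": [-0.22, -0.7, -1.45], "delta_rot": [0, 0, 0]}, {"grip": 255, "linear": [-0.47, -1.35, -1.45], "delta_rot": [0, 0, 0]}, {"grip": 255, "linear": [-0.7, -2.02, -1.45], "delta_rot": [0, 0, 0]}, {"grip": 255, "linear": [-0.91, -2.69, -1.45], "delta_rot": [0, 0, 0]}, {"grip": 255, "linear": [-1.09, -3.36, -1.45], "delta_rot": [0, 0, 0]}, {"grip": 255, "linear": [-1.24, -4.04, -1.45], "delta_rot": [0, 0, 0]}, {"grip": 255, "linear": [-1.38, -4.73, -1.45], "delta_rot": [0, 0, 0]}, {"grip": 255, "linear": [-1.48, -5.42, -1.45], "delta_rot": [0, 0, 0]}]}}

```text
time: 4.25
ee_pos: [0.5336, 0.1892, 0.0755]
tcp_rot: [-180.0, 0.0, 110.2]
wrist_force: [0.4, 0.3, 0.6]
opening: 0.0002
grasp_force: 0.2
```

```bash
cat > chk.py <<'E'
from h import *
np.set_printoptions(precision=4,suppress=True)
o=bot.get_obs();print(o["time"],o["ee_pos"],o["wrist_force"])
v,u=np.mgrid[0:400,0:640]; P=[.5441,.0934,.3518]
for c in["scene","side"]:
    p=bot.camera(c); z=p["range_z"]; f=200/np.tan(np.radians(p["fov_y"])/2)
    pc=np.stack([(u-p["cx"])/f*z,-(v-p["cy"])/f*z,-z,np.ones_like(z)],-1)
    w=(pc@np.linalg.inv(p["world_to_cam"]).T)[...,:3]
    b=p["color"].min(-1)>110   # white lids
    for i,mid in enumerate(mids(P)):
        e=P[2]-.26*(2-i); d=w-[*mid,0]
        lx=d[...,0]*np.cos(e)+d[...,1]*np.sin(e); ly=-d[...,0]*np.sin(e)+d[...,1]*np.cos(e)
        m=(z>0)&b&(abs(lx)<.026)&(abs(ly)<.021)&(d[...,2]>.04)&(d[...,2]<.085)
        if m.sum()>30:
            k=np.linalg.lstsq(np.c_[lx[m],ly[m],np.ones(m.sum())],d[m][:,2],rcond=None)[0]; print(c,"lid",i+1,m.sum(),"angle %.3f z_mid %.4f"%(np.arctan(-k[1]),k[2]))
    cv2.imwrite(f"pics/chk_{c}.png",cv2.resize(p["color"][150:310,220:460,::-1],None,fx=3,fy=3))
E
python3 chk.py
```

```text
4.25 [0.5336 0.1892 0.0755] [0.4237 0.3256 0.5635]
scene lid 1 40 angle 0.103 z_mid 0.0526
scene lid 2 358 angle 0.543 z_mid 0.0692
scene lid 3 343 angle 0.450 z_mid 0.0662
scene lid 4 332 angle 0.340 z_mid 0.0632
scene lid 5 298 angle 0.413 z_mid 0.0653
side lid 1 39 angle 0.051 z_mid 0.0560
side lid 2 44 angle 0.503 z_mid 0.0699
```

Call:
{"name": "play_rows", "arguments": {"targets": [{"grip": 255, "linear": [0.0, 0.0, -0.05], "delta_rot": [0, 0, 0]}, {"grip": 255, "linear": [0.0, 0.0, -0.1], "delta_rot": [0, 0, 0]}, {"grip": 255, "linear": [0.0, 0.0, -0.1], "delta_rot": [0, 0, 0]}]}}

```text
time: 4.65
ee_pos: [0.5338, 0.1901, 0.0743]
tcp_rot: [-180.0, -0.0, 110.2]
wrist_force: [0.1, -0.2, -0.1]
opening: 0.0003
grasp_force: 0.1
```

```bash
python3 - <<'E'
from workcell import bot
print({k:v for k,v in bot.get_obs().items() if k in("ee_pos","wrist_force","torque")})
E
```

```text
{'ee_pos': array([0.53379081, 0.19009685, 0.07430447]), 'wrist_force': array([ 0.08911356, -0.23505983, -0.07287755]), 'torque': array([ 0.0281646 , -0.02645572, -0.0238317 ])}
```

Call:
{"name": "play_rows", "arguments": {"targets": [{"grip": 255, "linear": [0.0, 0.0, -0.05], "delta_rot": [0, 0, 0]}, {"grip": 255, "linear": [0.0, 0.0, -0.05], "delta_rot": [0, 0, 0]}]}}

```text
time: 4.85
ee_pos: [0.5338, 0.1901, 0.0739]
tcp_rot: [-180.0, -0.0, 110.2]
wrist_force: [0.3, 0.6, 0.7]
opening: 0.0003
grasp_force: 0.0
```

Call:
{"name": "play_rows", "arguments": {"targets": [{"grip": 255, "linear": [-0.09, -0.7, 0], "delta_rot": [0, 0, 0]}, {"grip": 255, "linear": [-0.15, -1.4, 0], "delta_rot": [0, 0, 0]}, {"grip": 255, "linear": [-0.18, -2.09, 0], "delta_rot": [0, 0, 0]}, {"grip": 255, "linear": [-0.19, -2.79, 0], "delta_rot": [0, 0, 0]}, {"grip": 255, "linear": [-0.18, -3.49, 0], "delta_rot": [0, 0, 0]}, {"grip": 255, "linear": [-0.14, -4.19, 0], "delta_rot": [0, 0, 0]}, {"grip": 255, "linear": [-0.08, -4.89, 0], "delta_rot": [0, 0, 0]}, {"grip": 255, "linear": [0.01, -5.58, 0], "delta_rot": [0, 0, 0]}, {"grip": 255, "linear": [0.12, -6.28, 0], "delta_rot": [0, 0, 0]}, {"grip": 255, "linear": [0.25, -6.96, 0], "delta_rot": [0, 0, 0]}]}}

```text
time: 5.85
ee_pos: [0.5365, 0.1201, 0.0742]
tcp_rot: [180.0, -0.1, 110.2]
wrist_force: [-0.1, 1.9, 2.8]
opening: -0.0002
grasp_force: 1.3
```

```bash
python3 chk.py
```

```text
5.85 [0.5365 0.1201 0.0742] [-0.1216  1.9294  2.8242]
scene lid 1 110 angle 0.011 z_mid 0.0544
scene lid 3 283 angle 0.118 z_mid 0.0573
scene lid 4 336 angle 0.343 z_mid 0.0633
scene lid 5 299 angle 0.413 z_mid 0.0653
side lid 1 146 angle -0.007 z_mid 0.0545
side lid 3 85 angle 0.062 z_mid 0.0569
side lid 5 66 angle 0.350 z_mid 0.0677
```

Call:
{"name": "play_rows", "arguments": {"targets": [{"grip": 255, "linear": [0.16, -0.68, 0], "delta_rot": [0, 0, 0]}, {"grip": 255, "linear": [0.34, -1.36, 0], "delta_rot": [0, 0, 0]}, {"grip": 255, "linear": [0.55, -2.03, 0], "delta_rot": [0, 0, 0]}, {"grip": 255, "linear": [0.78, -2.69, 0], "delta_rot": [0, 0, 0]}, {"grip": 255, "linear": [1.03, -3.34, 0], "delta_rot": [0, 0, 0]}, {"grip": 255, "linear": [1.31, -3.99, 0], "delta_rot": [0, 0, 0]}, {"grip": 255, "linear": [1.61, -4.62, 0], "delta_rot": [0, 0, 0]}, {"grip": 255, "linear": [1.93, -5.24, 0], "delta_rot": [0, 0, 0]}, {"grip": 255, "linear": [2.27, -5.85, 0], "delta_rot": [0, 0, 0]}, {"grip": 255, "linear": [2.63, -6.45, 0], "delta_rot": [0, 0, 0]}]}}

```text
time: 6.95
ee_pos: [0.5629, 0.0552, 0.074]
tcp_rot: [180.0, 0.0, 110.2]
wrist_force: [0.0, 0.2, -0.3]
opening: 0.0001
grasp_force: 0.3
```

```bash
python3 chk.py
```

```text
6.95 [0.5629 0.0552 0.074 ] [ 0.0468  0.1677 -0.3302]
scene lid 1 394 angle 0.010 z_mid 0.0546
scene lid 4 128 angle 0.013 z_mid 0.0546
scene lid 5 308 angle 0.419 z_mid 0.0653
side lid 1 535 angle -0.004 z_mid 0.0550
side lid 4 59 angle -0.312 z_mid 0.0589
side lid 5 68 angle 0.422 z_mid 0.0666
```

Call:
{"name": "play_rows", "arguments": {"targets": [{"grip": 255, "linear": [0.38, -0.59, 0], "delta_rot": [0, 0, 0]}, {"grip": 255, "linear": [0.79, -1.16, 0], "delta_rot": [0, 0, 0]}, {"grip": 255, "linear": [1.21, -1.72, 0], "delta_rot": [0, 0, 0]}, {"grip": 255, "linear": [1.65, -2.26, 0], "delta_rot": [0, 0, 0]}, {"grip": 255, "linear": [2.11, -2.79, 0], "delta_rot": [0, 0, 0]}, {"grip": 255, "linear": [2.59, -3.3, 0], "delta_rot": [0, 0, 0]}, {"grip": 255, "linear": [3.09, -3.79, 0], "delta_rot": [0, 0, 0]}, {"grip": 255, "linear": [3.6, -4.27, 0], "delta_rot": [0, 0, 0]}, {"grip": 255, "linear": [4.13, -4.72, 0], "delta_rot": [0, 0, 0]}, {"grip": 255, "linear": [4.68, -5.16, 0], "delta_rot": [0, 0, 0]}]}}

```text
time: 8.05
ee_pos: [0.6099, 0.0037, 0.0739]
tcp_rot: [-180.0, 0.0, 110.2]
wrist_force: [-0.7, 0.6, 0.1]
opening: -0.0005
grasp_force: 0.2
```

Call:
{"name": "play_rows", "arguments": {"targets": [{"grip": 255, "linear": [0.56, -0.42, 0], "delta_rot": [0, 0, 0]}, {"grip": 255, "linear": [1.13, -0.82, 0], "delta_rot": [0, 0, 0]}, {"grip": 255, "linear": [1.13, -0.82, 0], "delta_rot": [0, 0, 0]}]}}

```text
time: 8.35
ee_pos: [0.6214, -0.0046, 0.0738]
tcp_rot: [180.0, 0.0, 110.2]
wrist_force: [-0.5, -0.4, 0.5]
opening: -0.0
grasp_force: 0.2
```

```bash
python3 chk.py
```

```text
8.35 [ 0.6214 -0.0046  0.0738] [-0.5134 -0.4397  0.4641]
scene lid 1 396 angle -0.002 z_mid 0.0545
scene lid 2 365 angle 0.007 z_mid 0.0545
scene lid 3 90 angle -0.063 z_mid 0.0535
side lid 1 542 angle 0.006 z_mid 0.0550
side lid 2 464 angle 0.002 z_mid 0.0549
side lid 3 114 angle 0.007 z_mid 0.0549
```

View pics/chk_scene.png

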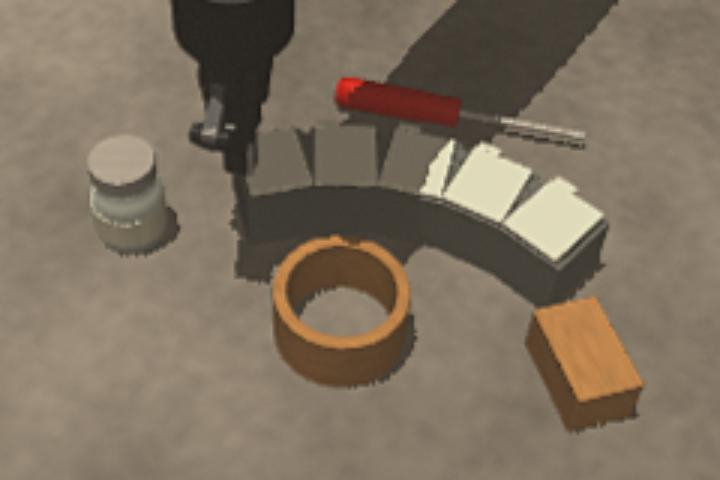

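The crop shows all five lids flat, with lid 5 at (280,160) beside the finger at (235,150). The jar, tape, carton and driver haven't moved. Now I lift straight up and away.

Call:
{"name": "play_rows", "arguments": {"targets": [{"grip": 255, "linear": [0, 0, 1], "delta_rot": [0, 0, 0]}, {"grip": 255, "linear": [0, 0, 3], "delta_rot": [0, 0, 0]}, {"grip": 255, "linear": [0, 0, 6], "delta_rot": [0, 0, 0]}, {"grip": 255, "linear": [0, 0, 10], "delta_rot": [0, 0, 0]}, {"grip": 255, "linear": [-3, 0, 14], "delta_rot": [0, 0, 0]}, {"grip": 255, "linear": [-7, 0, 17], "delta_rot": [0, 0, 0]}, {"grip": 255, "linear": [-11, 0, 19], "delta_rot": [0, 0, 0]}, {"grip": 255, "linear": [-14, 0, 19], "delta_rot": [0, 0, 0]}, {"grip": 255, "linear": [-14, 0, 19], "delta_rot": [0, 0, 0]}, {"grip": 255, "linear": [-14, 0, 19], "delta_rot": [0, 0, 0]}]}}

```text
time: 9.45
ee_pos: [0.4804, -0.0039, 0.2652]
tcp_rot: [179.9, 0.0, 110.2]
wrist_force: [0.3, -0.4, -0.3]
opening: -0.0003
grasp_force: 0.0
```

```bash
sed -i 's/>110/>25/' chk.py; python3 chk.py
```

```text
9.45 [ 0.4804 -0.0039  0.2652] [ 0.3199 -0.4364 -0.3462]
scene lid 1 395 angle 0.004 z_mid 0.0545
scene lid 2 367 angle 0.001 z_mid 0.0545
scene lid 3 350 angle 0.008 z_mid 0.0545
scene lid 4 359 angle -0.002 z_mid 0.0544
scene lid 5 373 angle 0.001 z_mid 0.0545
side lid 1 541 angle 0.002 z_mid 0.0550
side lid 2 454 angle -0.007 z_mid 0.0550
side lid 3 389 angle -0.005 z_mid 0.0550
side lid 4 332 angle -0.010 z_mid 0.0549
side lid 5 300 angle -0.011 z_mid 0.0546
```

```bash
python3 -c "
from workcell import bot
print(bot.job_done())"
```

```text
the job is handed in; nothing more can be done
None
```

All five lids are shut, laid flat in order from lid 1 to lid 5 in one light sweep (highest wrist force reading about 3 N). The hand is clear, the loose things look unmoved, and the job was handed in at about 9.5 s.

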